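# Set sprung workshop tweezers to the green mark

## Task

Fold both flaps of the cardboard carton right back, then lift the big sprung tweezers out by their blue grips and squeeze them until the red pointer on the sprung arm stands at the middle of the green rider on the white scale. Finish while still holding them: keep them level and still, at least 10 cm clear above the box walls, with the pointer steady at the green rider, so that I can set the stop screw. Do not knock the other things about, and leave the flaps open.

Things in the scene. Friction and masses are not known exactly. Their poses are not given: they have to be found in the camera images.
- carton: Fixed cardboard carton, outer 158 mm (its x) by 268 (its y) by 64 high, walls and floor 4 mm; origin at the centre of its underside. Its -x side faces the robot. Flaps on both long top edges. On its floor two fixed black cross-pieces 16 mm thick, 26 wide, at y = -100 and +50 mm, carry the tweezers. Sample and weight stand in its +y corners.
- flap_near (a joint): Angle (rad) of the flap nearest the robot, hinged along the carton's y at carton x = -77 mm, z = 64 mm; 62 mm from hinge to free edge, 260 long, 4 thick. 0: flat over the box; 1.57: upright; 2.6: folded right back (stop). Starts ajar, 0.8 to 1.15. Weak friction holds it at any angle (under 1 N at the edge moves it).
- flap_far (a joint): Angle (rad) of the flap on the far side, hinged at carton x = +77 mm, z = 64 mm; same size, same meaning of the values, opens away from the robot.
- flap_near_edge (a point): Middle of the free edge of the near flap.
- flap_far_edge (a point): Middle of the free edge of the far flap.
- tweezers_grip (a point): Midway between the blue grips of the loose tweezers (215 mm long, about 0.11 kg), half-way up, near their centre of mass; 27 mm above the carton's underside as they lie. x points to the tips (90 mm ahead; black spring block 100 mm behind), about along the carton's +y; z up; squeeze along y. Grips 36 long, 22 high, 47 mm wide over both when open. +y arm fixed (outer face 22 mm off), -y arm sprung.
- jaw (a joint): Angle (rad) of the sprung arm, hinged in the block 100 mm behind the grips: 0 open (stop), grows when squeezed, 0.2 inner stop; 0.13: arms parallel. Width over the grips = 34 mm + 100 mm x (0.13 - angle). Gap between the arms at the pointer = 16 mm + 178 mm x (0.13 - angle). Spring at the grips: 6 N just leaving 0, 12 N at 0.13, 15 N at 0.2.
- mark (a joint): Where the green rider stands on the white scale, given as the wanted gap between the arms at the pointer (m), 0.0085 to 0.026; it stays put. The job is: gap at the pointer = this value, within 3 mm (half the rider's width).
- mark_line (a point): Centre line of the green rider (6 mm wide across y, 16 mm along x) on the white scale. The scale is carried by the fixed arm and crosses over the sprung arm near the tips, 65 mm ahead of the grips. This point lies on the pointer's path.
- pointer (a point): The red pointer (2 mm wide) standing up from the sprung arm just ahead of the scale, 78 mm ahead of the grips. It must come level with point mark_line across the tweezers (along the tweezers' y); when open it is 13 to 31 mm outside it.
- sample: Bystander: aluminium disc 26 mm across, 16 mm high, in the carton. Origin at the centre of its underside, as for all bystanders.
- weight: Bystander: brass weight 24 mm across, 30 mm high, in the carton.
- crucible: Bystander: clay pot, 84 mm across, 85 mm high, beyond the carton.
- jar: Bystander: glass jar, 68 mm across, 90 mm high, beyond the carton.
- driver: Bystander: yellow screwdriver lying to the right.
- brush: Bystander: brush lying to the left.
- billet: Bystander: upright aluminium billet, 44 mm across, 60 mm high, to the left.
There are look-alikes about, which are no part of the job. There is more than one size of the part that bears tweezers_grip; the job needs the smaller.

How it is judged:
By the outcome, as a careful person would: the job done as asked, in the order asked, and still so for the second after the job is handed in, while the arm keeps its last pose, push and grip.
It also fails if it takes over 56 s, if anything falls off the work surface, if the arm or the gripper's body presses on something with over 40 N, if the wrist force passes 120 N, or if a joint passes its speed limit or range.

## Robot

A 6-joint arm with a two-finger parallel gripper is mounted at the origin on the work surface. World frame = base frame: x ahead of the robot, y to its left, z up, the work surface at z = 0. Lengths are in mm, angles in degrees, forces in N, time in s.
With the tool pointing down it reaches from about 350 to 850 mm from the base axis. Payload 8.1 kg.
Tool frame: the origin (TCP) lies midway between the tips of the shut fingers; the grasp point (between the pads) lies 19 mm behind it; z points along the fingers, y is the direction in which the jaws open and shut (so a half turn about z gives the same grasp; the last joint's range is limited). The gripper opens to 85 mm and grips with 20 to 120 N. Pads are 22 mm wide; open, the fingers measure 114 mm over their backs; the gripper's body (76 mm by 85 mm) begins 54 mm behind the grasp point. The pads swing forward as they close: fully open they stand 13 mm farther back than shut.
Start: joints at [-4.893, 7.471, 85.268, -0, 87.261, -4.893], TCP at [600.004, 0.022, 231.292] pointing down, gripper open.
Joint ranges: [-169.43, 169.43], [-51.17, 129.36], [1.28, 143.12], [-76.62, 256.62], [0, 156.53], [-152.29, 152.29]. Speed limits (degrees/s): [136.94, 136.94, 159.86, 180, 180, 180].

## Interface

Orientations are given as [roll, pitch, yaw] about the fixed x, y, z axes, in that order (R = Rz(yaw) Ry(pitch) Rx(roll)).
In Python, from bench import r gives the robot as it stands.
- The arm moves only by the shell command python3 -m jog 'ROWS' [FORCE]. ROWS is JSON, a list of rows, each a list of 5 numbers: the shift along the tool's x, y, z in m, then the turn about the tool's z in rad, then the opening, from 0 (shut) to 1 (fully open). A call has 1 to 20 rows; each row is the pose to reach, as a shift and turn from the pose measured when the call began, along the tool's axes at that moment; what a row does not reach only later rows make up. A row lasts 1/10 s, in which the tool goes at most 50 mm and 8.59 degrees, less where a joint would pass 70% of its speed; a pose out of reach is approached as far as the arm can. A call with a gripper value outside its range is refused whole. The fingers move at their own pace and stop on an object; FORCE is the grip in N (left out, the last holds). Time passes only in rows, so rows that repeat a pose let the fingers close. It gives the time, the measured TCP pose, the force and the opening at its end, in the units of the state.
- r.sense(): the state, without advancing time (a new reading comes with each control period).
- r.snapshot(name): name is "scene" or "side" or "wrist"; returns a dict with "pixels" (480x640x3 uint8, red, green, blue), "K" (3x3 intrinsics, pixels), "k1" (the pictures are not rectified: a ray, as slopes to the right and down, at radius r is drawn at 1 + k1 r^2 times it, then the intrinsics apply), "R" (3x3) and "t" (3): a world point X has camera coordinates R X + t. Camera axes: x right, y down, z forward; pixel columns grow to the right and rows downward; lengths in mm; the calibration is good to about 2 mm. A picture is of the moment at which its call begins. There is no depth.
- r.hand_in(): hands the job in, once; it reports no verdict.
The state is a dict: "time": time; "joint_pos": joint angles; "qd": joint speeds; "joint_efforts": joint torques, N m; "tool_pos": TCP position; "tcp_rot": TCP orientation; "ft_force": force on the tool from outside, world axes, zero at the start; "wrist_torque": the same for the moment, N m; "finger_gap": finger opening in mm.
Only numpy, scipy, OpenCV 4.12 (cv2) and the standard library are available. Lean on these libraries where they do the work, as an engineer would, in place of code of your own. Each camera call takes 0.05 s, during which the arm holds its last target.

## Working session

There is one attempt and no reset: what is moved stays moved. The work goes in short steps, Python scripts to look and compute and a shell command to move; the robot and the scene stay as the last step left them, time stands still between calls to the robot, and variables do not carry over. Pictures are saved under pics/ and viewed, and the job is handed in when it is done.

```bash
ls; mkdir -p pics; cat > h.py <<'E'
import numpy as np, cv2
from bench import r
def snap(n,f=None):
    s=r.snapshot(n)
    if f: cv2.imwrite('pics/'+f,cv2.cvtColor(s['pixels'],cv2.COLOR_RGB2BGR))
    return s
def ray(s,u,v):
    K=np.array(s['K']);R=np.array(s['R']);t=np.array(s['t'])
    p=cv2.undistortPoints(np.array([[[u,v]]],float),K,np.array([s['k1'],0,0,0,0.]))[0,0]
    d=R.T@np.array([p[0],p[1],1]);c=-R.T@t
    return c,d/np.linalg.norm(d)
def onz(s,u,v,z):
    c,d=ray(s,u,v);return c+d*(z-c[2])/d[2]
def proj(s,X):
    K=np.array(s['K']);R=np.array(s['R']);t=np.array(s['t'])
    return cv2.projectPoints(np.array(X,float).reshape(-1,1,3),cv2.Rodrigues(R)[0],t,K,np.array([s['k1'],0,0,0,0.]))[0].reshape(-1,2)
def tri(l):
    A=np.zeros((3,3));b=np.zeros(3)
    for c,d in l:
        P=np.eye(3)-np.outer(d,d);A+=P;b+=P@c
    X=np.linalg.solve(A,b);return X,[np.linalg.norm((np.eye(3)-np.outer(d,d))@(X-c)) for c,d in l]
E
python3 - <<'E'
from h import *
for n in ['scene','side','wrist']:
    s=snap(n,n+'0.png'); print(n,np.array(s['K'])[0,0],-np.array(s['R']).T@s['t'],np.array(s['R'])[2])
print(r.sense())
E
```

```text
pics
scene 488.14083598661983 [1159.20366022 -222.18634711  864.5170196 ] [-0.64795518  0.20368566 -0.73393886]
side 490.75548432519724 [ 252.28416139 -815.02211964  761.67303317] [ 0.22163043  0.73916449 -0.63601557]
wrist 337.886075857518 [599.60386124  65.58622788 371.88817519] [-4.75106959e-04 -2.59601967e-01 -9.65715586e-01]
{'time': 0.15, 'joint_pos': array([-4.89257423e+00,  7.50551121e+00,  8.53158815e+01,  3.53955301e-03,
        8.72622544e+01, -4.89270790e+00]), 'qd': array([-0.05787831, -0.09731871, -0.27534174,  0.00083495, -0.01213464,
       -0.07829438]), 'joint_efforts': array([ 1.01583330e-03, -5.70061326e+01, -5.01160097e+01, -1.39109225e-04,
        9.69119486e-03, -7.10949371e-05]), 'tool_pos': array([5.99568933e+02, 8.69167374e-02, 2.30472883e+02]), 'tcp_rot': array([-1.79916959e+02, -1.06566451e-02,  8.99999543e+01]), 'ft_force': array([-0.67612163,  0.55431383, -0.41732811]), 'wrist_torque': array([-0.04055052,  0.01451051,  0.0437574 ]), 'finger_gap': 85.3006568997063}
```

View pics/scene0.png

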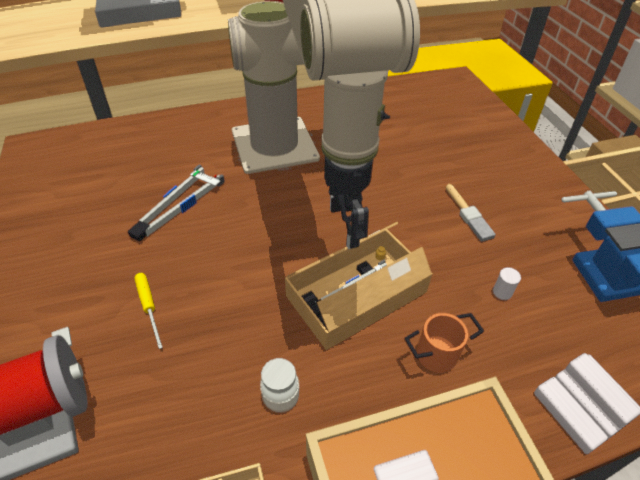

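View pics/side0.png

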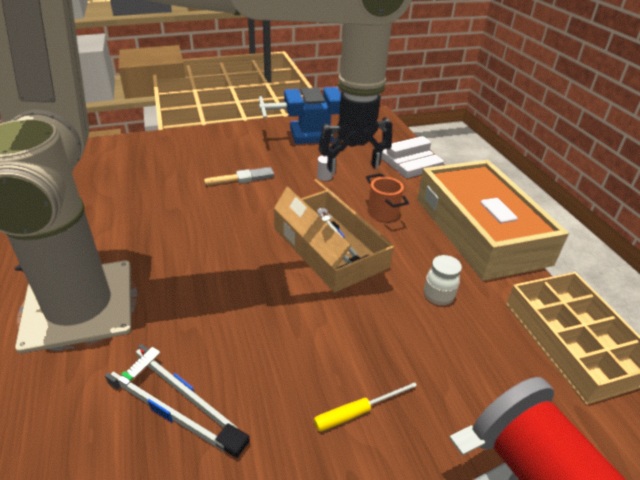

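View pics/wrist0.png

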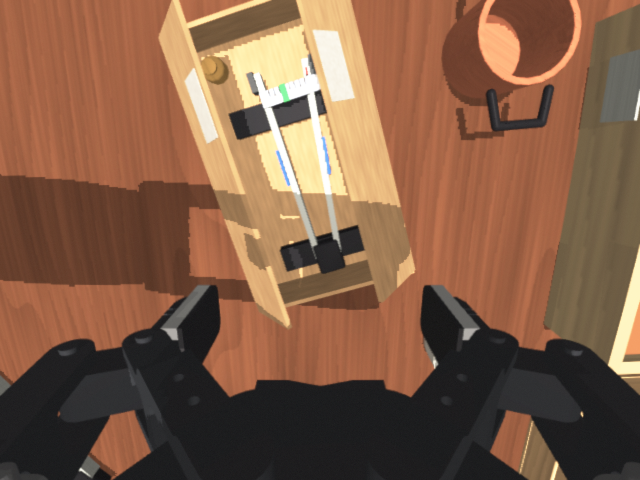

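The loose tweezers in the carton (wrist view, block at 328,255, tips up at 280,80) are the smaller ones. The pair lying on the table (scene 180,200 and side 180,400) is the bigger look-alike. I'll enlarge crops to confirm this.

```bash
python3 - <<'E'
import cv2
for n,(x0,x1,y0,y1),k in [('wrist',(150,430,0,340),2),('scene',(270,450,200,360),4),('side',(260,410,170,300),5)]:
    i=cv2.imread(f'pics/{n}0.png')[y0:y1,x0:x1]
    i=cv2.resize(i,None,fx=min(k,800/i.shape[1],600/i.shape[0]),fy=min(k,800/i.shape[1],600/i.shape[0]),interpolation=cv2.INTER_CUBIC)
    print(n,i.shape); cv2.imwrite(f'pics/{n}0c.png',i)
E
```

```text
wrist (600, 494, 3)
scene (600, 675, 3)
side (600, 692, 3)
```

View pics/wrist0c.png

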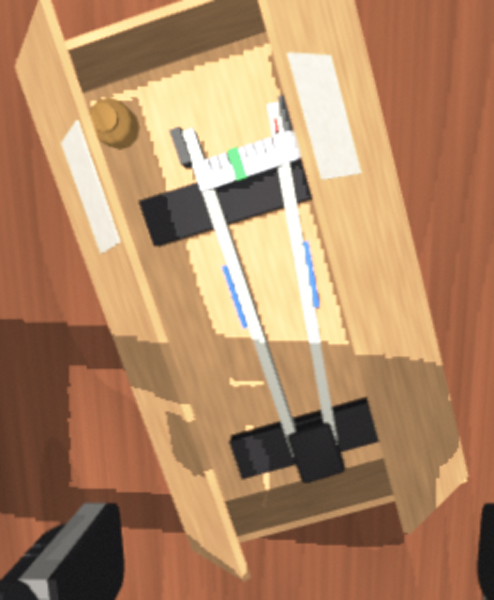

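View pics/scene0c.png

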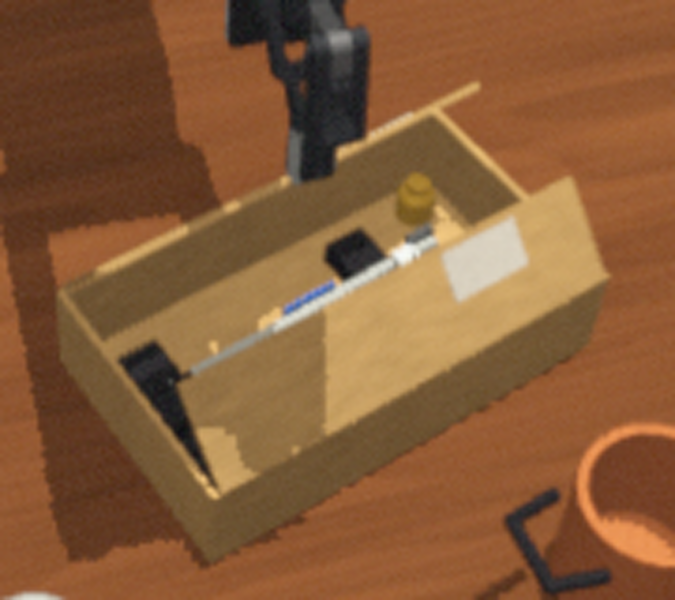

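View pics/side0c.png

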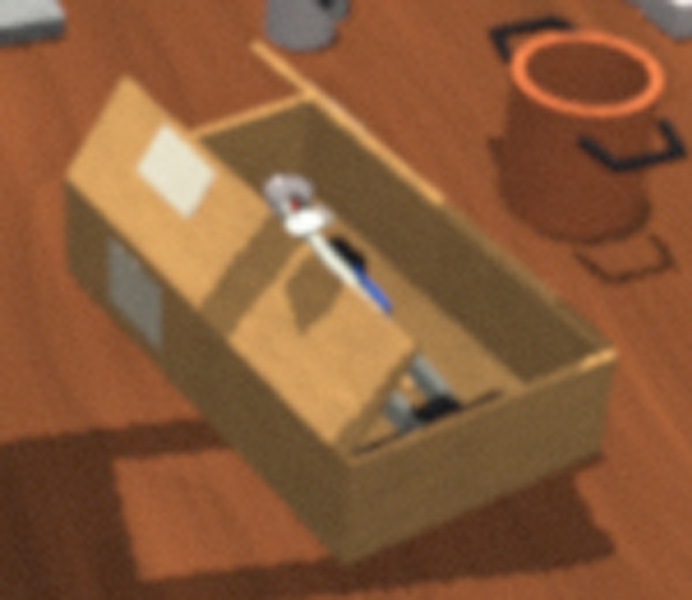

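```bash
python3 - <<'E'
from h import *
S=snap('scene');D=snap('side');W=snap('wrist')
sc=lambda p:(270+p[0]/3.75,200+p[1]/3.75); sd=lambda p:(260+p[0]/4.615,170+p[1]/4.615); w=lambda p:(150+p[0]/1.765,p[1]/1.765)
loc={'pm':(79,-134),'mm':(-79,-134),'pp':(79,134),'mp':(-79,134)}
A={'pm':(215,490),'mm':(62,293),'pp':(607,275),'mp':(435,110)}
B={'pm':(615,352),'mm':(345,460),'pp':(308,95),'mp':(67,180)}
L=[];M=[]
for k in loc:
    a=onz(S,*sc(A[k]),64);b=onz(D,*sd(B[k]),64);print(k,a.round(1),b.round(1))
    L+= [loc[k]]*2;M+=[a[:2],b[:2]]
L=np.array(L,float);M=np.array(M)
Hm=(L-L.mean(0)).T@(M-M.mean(0));U,_,V=np.linalg.svd(Hm);Rm=V.T@U.T
c=M.mean(0)-Rm@L.mean(0);yaw=np.degrees(np.arctan2(Rm[1,0],Rm[0,0]));print('carton',c,yaw,(M-(L@Rm.T+c)).round(1))
C=lambda x,y,z:np.r_[Rm@[x,y]+c,z]
# flaps
def flap(s,uv,sign,y):
    # intersect ray w/ plane carton y = y; give angle
    o,d=ray(s,*uv);n=np.r_[Rm[:,1],0];p=o+d*((n@C(0,y,0)-n@o)/(n@d));q=Rm.T@(p[:2]-c)
    return q,p[2],np.arctan2(p[2]-64,-sign*q[0]+77) ,np.hypot(p[2]-64,-sign*q[0]+77)
print('near',flap(D,sd((125,78)),-1,130),flap(D,sd((415,345)),-1,-130))
print('far',flap(S,sc((572,178)),1,130))
print('far',flap(S,sc((180,375)),1,-130))
# grips in wrist
zz=22
for nm,p in {'gl':(235,296),'gr':(312,275),'blk':(316,452),'green':(237,163),'red':(277,124)}.items():
    print(nm,[ (Rm.T@(onz(W,*w(p),z)[:2]-c)).round(1) for z in (27,38)],onz(W,*w(p),38).round(1))
np.savez('cart.npz',Rm=Rm,c=c)
E
```

```text
pm [688. -53.  64.] [691.7 -55.5  64. ]
mm [543.3 -96.4  64. ] [538.9 -96.6  64. ]
pp [616.4 200.9  64. ] [616.2 198.4  64. ]
mp [469.7 155.6  64. ] [466.  150.9  64. ]
carton [578.78722639  50.5365664 ] 16.343355552204745 [[-4.3  2.9]
 [-0.6  0.4]
 [ 2.7  3.8]
 [-1.8  3.7]
 [-0.5 -0.5]
 [-0.7 -3. ]
 [ 4.4 -1.3]
 [ 0.8 -6. ]]
near (array([-42.8555135, 130.       ]), np.float64(114.96935744267807), np.float64(0.9805570577374895), np.float64(61.34917568112819)) (array([ -45.33990024, -130.        ]), np.float64(117.87260360241555), np.float64(1.0394814819096196), np.float64(62.48695332382913))
far (array([ 40.29710158, 130.        ]), np.float64(112.22773205618068), np.float64(0.9202713742170121), np.float64(60.60541965454798))
far (array([  41.66009294, -130.        ]), np.float64(123.90398115254618), np.float64(1.03780483735631), np.float64(69.55139099331511))
gl [array([-17.7,  -3.3]), array([-16.3,  -2.9])] [563.9  43.2  38. ]
gr [array([27.7, -4.4]), array([27.6, -4. ])] [606.4  54.5  38. ]
blk [array([   1. , -106.4]), array([   1.7, -102.7])] [609.4 -47.5  38. ]
green [array([ 5.1, 64.4]), array([ 5.7, 62.6])] [566.7 112.2  38. ]
red [array([31.6, 77.1]), array([31.4, 74.9])] [587.8 131.3  38. ]
```

```bash
python3 -m jog '[[0.02,-0.008,0,-0.10,0],[0.04,-0.016,0.0,-0.20,0],[0.05,-0.021,0.02,-0.285,0],[0.05,-0.021,0.05,-0.285,0],[0.05,-0.021,0.08,-0.285,0],[0.05,-0.021,0.10,-0.285,0],[0.05,-0.021,0.10,-0.285,0],[0.05,-0.021,0.10,-0.285,0]]'
python3 - <<'E'
from h import *
snap('scene','scene1.png');snap('side','side1.png')
a=cv2.imread('pics/scene1.png')[180:360,250:470];b=cv2.imread('pics/side1.png')[120:300,230:450]
cv2.imwrite('pics/c1.png',cv2.resize(np.hstack([a,b]),None,fx=1.8,fy=1.8))
E
```

```text
time: 1.1
tool_pos: [578.7, 50.0, 131.2]
tcp_rot: [-179.9, -0.0, 106.3]
ft_force: [-0.6, 0.3, 1.3]
finger_gap: -0.1
```

View pics/c1.png

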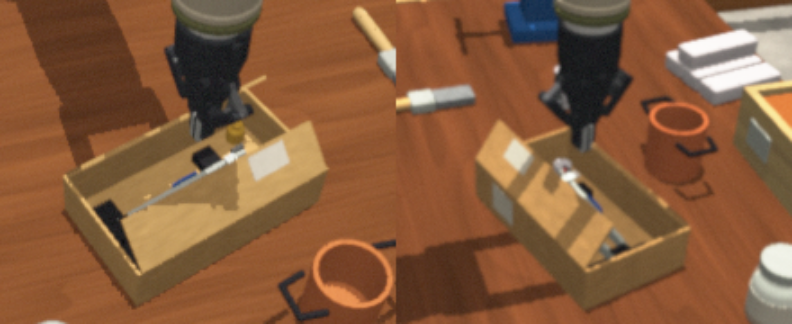

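The near flap is still ajar and the shut fingers hang centred between the flaps (scene 200,130 in the crop). I'll push the near flap first.

```bash
python3 -m jog '[[0,0,0.025,0,0],[0,0,0.05,0,0],[0,-0.02,0.05,0,0],[0,-0.035,0.05,0,0],[0,-0.05,0.05,0,0],[0,-0.06,0.05,0,0],[0,-0.07,0.05,0,0],[0,-0.08,0.05,0,0],[0,-0.09,0.05,0,0],[0,-0.1,0.05,0,0],[0,-0.105,0.05,0,0],[0,-0.11,0.05,0,0],[0,-0.11,0.05,0,0],[0,-0.11,0.05,0,0]]'
python3 - <<'E'
from h import *
snap('scene','scene2.png');snap('side','side2.png')
a=cv2.imread('pics/scene2.png')[180:360,250:470];b=cv2.imread('pics/side2.png')[120:300,230:450]
cv2.imwrite('pics/c2.png',cv2.resize(np.hstack([a,b]),None,fx=1.8,fy=1.8))
E
```

```text
time: 2.6
tool_pos: [477.0, 19.2, 84.7]
tcp_rot: [179.5, 0.1, 106.3]
ft_force: [5.7, 2.5, 5.7]
finger_gap: -0.1
```

View pics/c2.png

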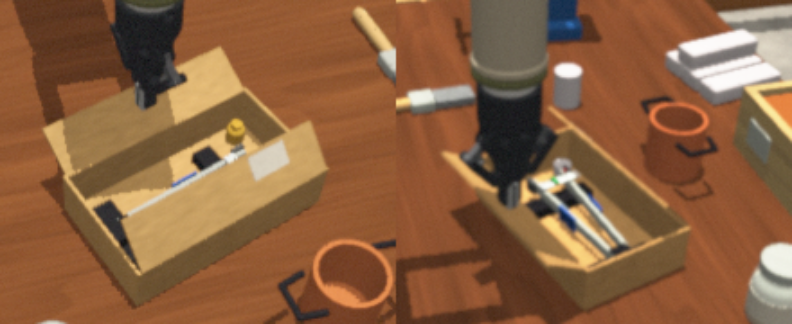

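The near flap is back at its stop: force appeared and the pose settled short of the target. Now the far flap.

```bash
python3 -m jog '[[0,0.01,-0.025,0,0],[0,0.02,-0.03,0,0],[0,0.05,-0.03,0,0],[0,0.08,-0.025,0,0],[0,0.106,-0.01,0,0],[0,0.126,0.004,0,0],[0,0.142,0.004,0,0],[0,0.156,0.004,0,0],[0,0.166,0.004,0,0],[0,0.176,0.004,0,0],[0,0.186,0.004,0,0],[0,0.196,0.004,0,0],[0,0.206,0.004,0,0],[0,0.213,0.004,0,0],[0,0.218,0.004,0,0],[0,0.218,0.004,0,0],[0,0.218,0.004,0,0]]'
python3 - <<'E'
from h import *
snap('scene','scene3.png');snap('side','side3.png')
a=cv2.imread('pics/scene3.png')[180:360,250:470];b=cv2.imread('pics/side3.png')[120:300,230:450]
cv2.imwrite('pics/c3.png',cv2.resize(np.hstack([a,b]),None,fx=1.8,fy=1.8))
E
```

```text
time: 4.4
tool_pos: [676.9, 77.7, 80.8]
tcp_rot: [-179.2, -0.0, 106.3]
ft_force: [-45.7, -12.5, 29.8]
finger_gap: -0.3
```

View pics/c3.png

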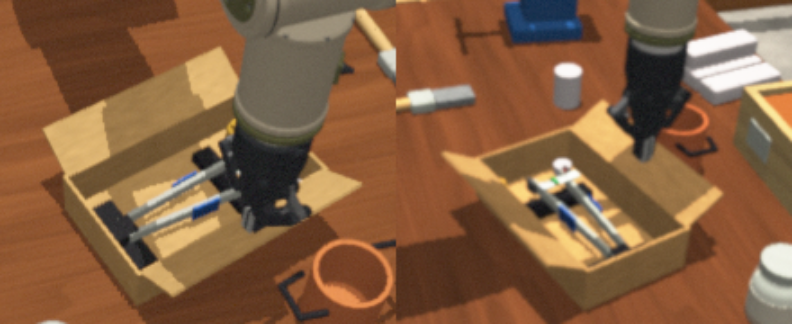

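```bash
python3 -m jog '[[0,-0.015,-0.02,0,0],[0,-0.02,-0.06,0,0],[-0.02,-0.05,-0.1,0,0],[-0.04,-0.08,-0.14,0,0.5],[-0.05,-0.1,-0.15,0,1],[-0.05,-0.1,-0.15,0,1],[-0.05,-0.1,-0.15,0,1]]'
python3 - <<'E'
from h import *
snap('scene','scene4.png');snap('side','side4.png');snap('wrist','wrist4.png');print(r.sense()['tool_pos'],r.sense()['ft_force'])
a=cv2.imread('pics/scene4.png')[180:360,250:470];b=cv2.imread('pics/side4.png')[120:300,230:450]
cv2.imwrite('pics/c4.png',cv2.resize(np.hstack([a,b]),None,fx=1.8,fy=1.8))
E
```

```text
time: 5.2
tool_pos: [596.9, 1.9, 232.4]
tcp_rot: [-179.2, -0.0, 106.2]
ft_force: [0.2, -0.8, -0.2]
finger_gap: 58.1
[596.53458584   2.98482345 230.30205901] [ 0.13254922  0.56742064 -0.36230801]
```

View pics/c4.png

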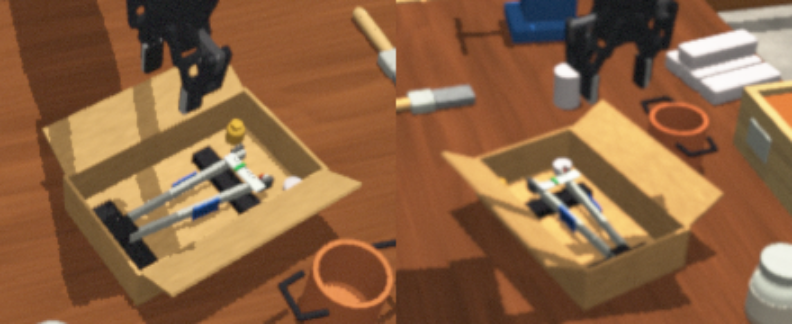

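View pics/wrist4.png

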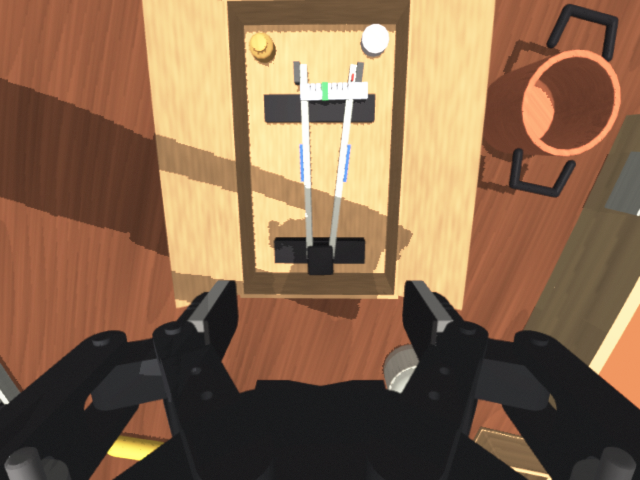

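Both flaps lie back about symmetrically (wrist: outer edges at x≈160 and 480). The tweezers show their block at (320,260), blue grips at (303,163) and (347,163), the green rider at (325,91) and the red pointer near (352,78). I'll measure them by masks.

```bash
python3 - <<'E'
from h import *
Z=np.load('cart.npz');Rm,c=Z['Rm'],Z['c']
s=snap('wrist');S=snap('scene');D=snap('side')
def blobs(s,kind,box):
    h=cv2.cvtColor(s['pixels'],cv2.COLOR_RGB2HSV);H,Sa,V=[h[...,i].astype(int) for i in range(3)]
    m={'blue':(H>100)&(H<130)&(Sa>110)&(V>60),'green':(H>50)&(H<85)&(Sa>110)&(V>60),'red':((H<6)|(H>172))&(Sa>160)&(V>90)}[kind]
    k=np.zeros_like(m);x0,x1,y0,y1=box;k[y0:y1,x0:x1]=m[y0:y1,x0:x1]
    n,l,st,ce=cv2.connectedComponentsWithStats(k.astype(np.uint8),connectivity=8)
    return [(ce[i],st[i]) for i in range(1,n) if st[i][4]>=4]
for nm,q,box in [('wrist',s,(250,400,50,270)),('scene',S,(290,440,230,340)),('side',D,(280,400,170,290))]:
    for k in ('blue','green','red'):
        for ce,st in blobs(q,k,box):
            o=[(onz(q,*ce,z)) for z in (27,34)]
            print(nm,k,ce.round(1),st,[p[:2].round(1) for p in o],[(Rm.T@(p[:2]-c)).round(1) for p in o])
# block top in wrist & carton bottom-end rims
for nm,p,z in [('blkback',(320,274),35),('blkfront',(319,247),38),('rim-y L',(243,297),64),('rim-y R',(397,297),64),('rim+y L',(229,2),64),('rim+yR',(409,1),64)]:
    o=onz(s,*p,z);print(nm,o.round(1),(Rm.T@(o[:2]-c)).round(1))
E
```

```text
wrist blue [301.6 162.6] [300 145   4  36  61] [array([562.5,  42.6]), array([562.8,  43.1])] [array([-17.9,  -3. ]), array([-17.4,  -2.7])]
wrist blue [346.4 163.4] [344 146   6  36  67] [array([605.8,  54.6]), array([605.2,  54.8])] [array([27. , -3.7]), array([26.6, -3.3])]
wrist green [324.6  91.7] [322  83   6  18  71] [array([565.6, 113.1]), array([565.9, 112.2])] [array([ 4.9, 63.8]), array([ 4.9, 62.8])]
scene blue [363.6 295.3] [357 290  15  11  75] [array([604.8,  54.4]), array([609.5,  52.1])] [array([26.1, -3.7]), array([29.9, -7.2])]
scene green [383. 272.] [381 271   5   3   7] [array([557.4, 117.5]), array([562.4, 114.7])] [array([-1.7, 70.3]), array([ 2.3, 66.2])]
side blue [324.8 240.3] [321 235   9  12  38] [array([564.3,  46.6]), array([561.3,  38.4])] [array([-15.1,   0.3]), array([-20.2,  -6.7])]
blkback [613.  -63.5  35. ] [   0.7 -119. ]
blkfront [603.3 -34.   38. ] [ -0.3 -88. ]
rim-y L [543.3 -98.2  64. ] [ -75.9 -132.7]
rim-y R [690.3 -53.8  64. ] [  77.6 -131.5]
rim+y L [472.3 153.3  64. ] [-73.3 128.6]
rim+yR [612.8 194.4  64. ] [ 73.2 128.5]
```

```bash
python3 - <<'E'
import cv2
i=cv2.imread('pics/wrist4.png')[50:285,240:400];cv2.imwrite('pics/w4c.png',cv2.resize(i,None,fx=2.5,fy=2.5,interpolation=cv2.INTER_CUBIC))
E
```

```text
(no output)
```

View pics/w4c.png

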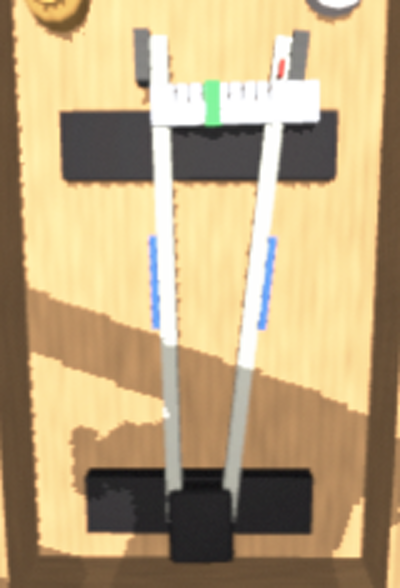

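```bash
python3 - <<'E'
from h import *
Z=np.load('cart.npz');Rm,c=Z['Rm'],Z['c']
s=snap('wrist')
g=lambda u,v,z:onz(s,240+u/2.5,50+v/2.5,z)
for z in (33,38):
    for nm,a,b in [('fix',(175,490),(163,60)),('spr',(232,490),(283,60)),('fixface',(149,240),(156,325)),('sprface',(276,240),(267,325))]:
        A=g(*a,z);B=g(*b,z);d=(B-A)*np.sign((B-A)[1]);l=[(Rm.T@(p[:2]-c)).round(1) for p in (A,B)]
        print(z,nm,l,'yaw of tweezers x',np.degrees(np.arctan2(d[1],d[0])))
    print('ptr',(Rm.T@(g(281,67,z)[:2]-c)).round(1),'green',(Rm.T@(g(212,103,z)[:2]-c)).round(1))
q=r.sense();p=q['tool_pos'];print(p,q['tcp_rot'],q['finger_gap'])
from scipy.spatial.transform import Rotation as Ro
T=Ro.from_euler('xyz',q['tcp_rot'],degrees=True).as_matrix()
for lx,ly in [(4.6,-3.5)]:
    for z in (70,7):
        X=np.r_[Rm@[lx,ly]+c,z];print(X,'shift',T.T@(X-p))
E
```

```text
33 fix [array([ -9.5, -88.8]), array([-12.9,  78.4])] yaw of tweezers x 107.50926892827812
33 spr [array([ 14.4, -88.7]), array([31.7, 78.4])] yaw of tweezers x 100.42494173545886
33 fixface [array([-19.,  13.]), array([-16.7, -20. ])] yaw of tweezers x 110.40542718615765
33 sprface [array([30.5, 13.1]), array([ 27.6, -19.9])] yaw of tweezers x 101.40070714241398
ptr [31.  75.9] green [ 5.4 63.3]
38 fix [array([ -9.3, -87.3]), array([-12.7,  77.5])] yaw of tweezers x 107.5092689282781
38 spr [array([ 14.3, -87.1]), array([31.3, 77.4])] yaw of tweezers x 100.42494173545886
38 fixface [array([-18.6,  13.1]), array([-16.3, -19.5])] yaw of tweezers x 110.40542718615782
38 sprface [array([30.1, 13.1]), array([ 27.3, -19.3])] yaw of tweezers x 101.40070714241384
ptr [30.6 75. ] green [ 5.4 62.5]
[596.83973304   2.84520556 231.03212913] [-1.79088433e+02 -4.33461878e-02  1.06327278e+02] 85.33042478771782
[584.18622771  48.47239955  70.        ] shift [ 47.22248006   3.24604329 161.03663938]
[584.18622771  48.47239955   7.        ] shift [ 47.17481844   4.24832064 224.02864815]
```

```bash
python3 -m jog '[[0.02,0.002,0.03,-0.02,1],[0.04,0.003,0.07,-0.02,1],[0.047,0.004,0.11,-0.02,1],[0.047,0.004,0.14,-0.02,1],[0.047,0.004,0.16,-0.02,1],[0.047,0.004,0.17,-0.02,1],[0.047,0.004,0.17,-0.02,1],[0.047,0.004,0.17,-0.02,1]]' 30
python3 - <<'E'
from h import *
snap('wrist','wrist5.png');snap('scene','scene5.png');snap('side','side5.png')
a=cv2.imread('pics/scene5.png')[180:360,250:470];b=cv2.imread('pics/side5.png')[120:300,230:450]
cv2.imwrite('pics/c5.png',cv2.resize(np.hstack([a,b]),None,fx=1.8,fy=1.8))
E
```

```text
time: 6.35
tool_pos: [585.6, 48.5, 62.0]
tcp_rot: [-179.2, -0.0, 107.5]
ft_force: [0.6, -0.4, -0.2]
finger_gap: 85.3
```

View pics/wrist5.png

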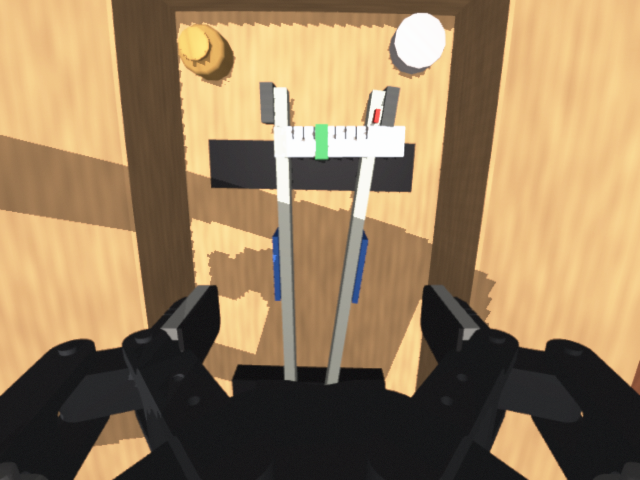

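View pics/c5.png

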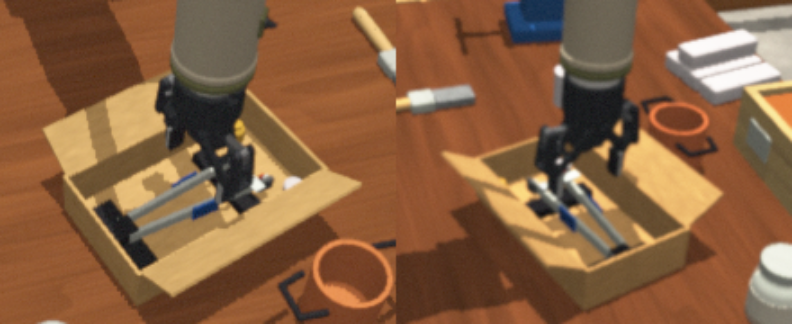

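The grips (276 and 366, y≈265) are centred between the fingers. I'll descend and pinch lightly to about 43 mm.

```bash
python3 -m jog '[[0,0,0.015,0,1],[0,0,0.03,0,1],[0,0,0.045,0,1],[0,0,0.055,0,1],[0,0,0.055,0,1],[0,0,0.055,0,0.8],[0,0,0.055,0,0.6],[0,0,0.055,0,0.5],[0,0,0.055,0,0.5],[0,0,0.055,0,0.5],[0,0,0.055,0,0.5],[0,0,0.055,0,0.5]]' 30
python3 - <<'E'
from h import *
snap('wrist','wrist6.png')
E
```

```text
time: 7.7
tool_pos: [585.3, 48.2, 7.6]
tcp_rot: [-179.2, -0.0, 107.5]
ft_force: [-0.0, 0.6, 2.8]
finger_gap: 43.0
```

View pics/wrist6.png

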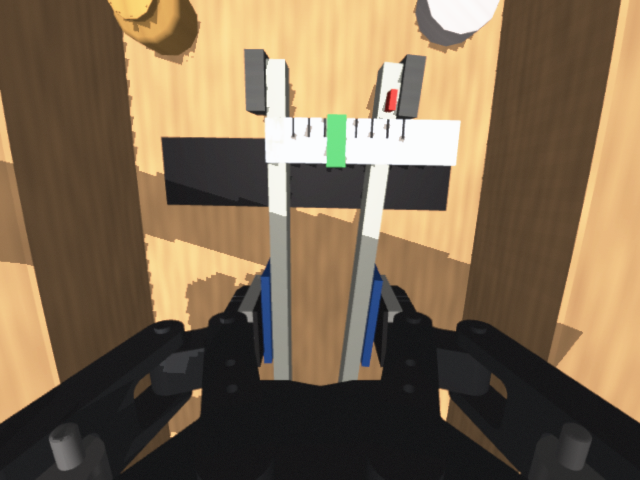

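```bash
python3 -m jog '[[0,0,-0.005,0,0.5],[0,0,-0.01,0,0.5],[0,0,-0.02,0,0.5],[0,0,-0.035,0,0.5],[0,0,-0.05,0,0.5],[0,0,-0.07,0,0.5],[0,0,-0.09,0,0.5],[0,0,-0.11,0,0.5],[0,0,-0.13,0,0.5],[0,0,-0.15,0,0.5],[0,0,-0.17,0,0.5],[0,0,-0.185,0,0.5],[0,0,-0.195,0,0.5],[0,0,-0.2,0,0.5],[0,0,-0.2,0,0.5],[0,0,-0.2,0,0.5]]' 30
python3 - <<'E'
from h import *
snap('wrist','wrist7.png')
snap('scene','scene7.png');snap('side','side7.png')
a=cv2.imread('pics/scene7.png')[140:360,250:470];b=cv2.imread('pics/side7.png')[80:300,230:450]
cv2.imwrite('pics/c7.png',cv2.resize(np.hstack([a,b]),None,fx=1.8,fy=1.8))
E
```

```text
time: 9.35
tool_pos: [587.4, 48.9, 206.6]
tcp_rot: [-179.2, -0.0, 107.5]
ft_force: [0.2, 0.3, -1.6]
finger_gap: 42.9
```

View pics/wrist7.png

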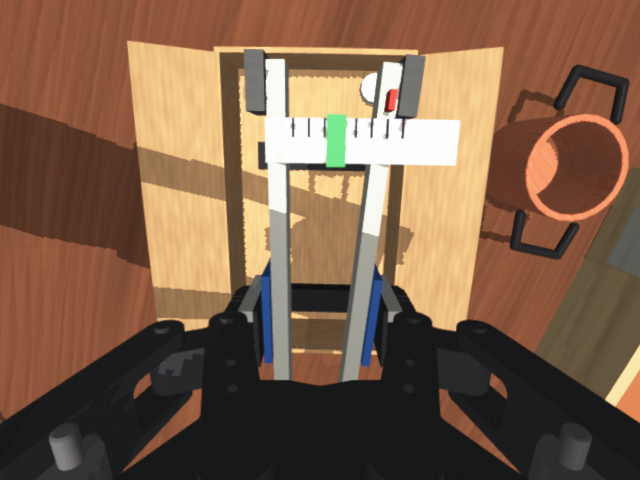

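View pics/c7.png

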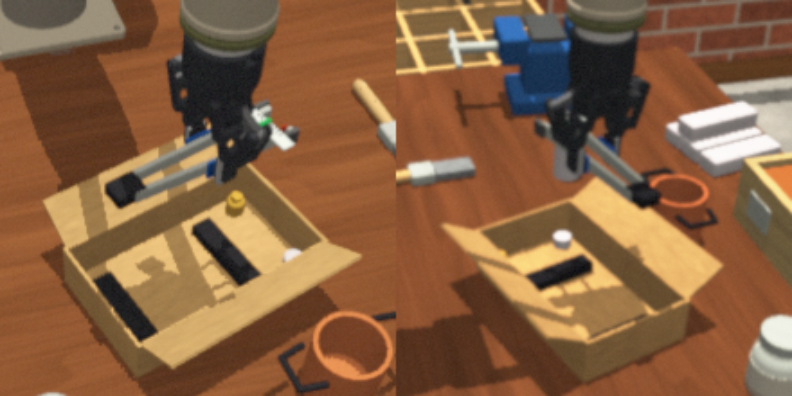

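The tweezers are held level over the box. The red pointer is at (392,100) and the rider at (336,140), about 17 mm apart, so I need to close by about 9.5 mm. I'll squeeze part way first.

```bash
python3 -m jog '[[0,0,0,0,0.48],[0,0,0,0,0.46],[0,0,0,0,0.44],[0,0,0,0,0.42],[0,0,0,0,0.42],[0,0,0,0,0.42],[0,0,0,0,0.42],[0,0,0,0,0.42]]' 30
cat > m.py <<'E'
from h import *
import sys
from scipy.spatial.transform import Rotation as Ro
f=sys.argv[1]
s=snap('wrist',f+'.png');px=s['pixels'];h=cv2.cvtColor(px,cv2.COLOR_RGB2HSV).astype(int)
def cen(m):
    n,l,st,ce=cv2.connectedComponentsWithStats(m.astype(np.uint8));i=1+np.argmax(st[1:,4]);return ce[i],st[i]
box=np.zeros(h.shape[:2],bool);box[40:250,240:470]=1
g=cen(box&(h[...,0]>50)&(h[...,0]<85)&(h[...,1]>110));rd=cen(box&((h[...,0]<6)|(h[...,0]>172))&(h[...,1]>170)&(h[...,2]>90))
print('green',g,'red',rd)
q=r.sense();T=Ro.from_euler('xyz',q['tcp_rot'],degrees=True).as_matrix();p=q['tool_pos']
for dz in (0,6,12):  # height over the grasp point ~ tcp z
    zz=p[2]+30+dz
    a=T.T@(onz(s,*g[0],zz)-p);b=T.T@(onz(s,*rd[0],zz)-p)
    print(dz,'tool-frame green',a.round(1),'red',b.round(1),'diff y',(b-a)[1].round(2))
print(q['finger_gap'],q['ft_force'],q['tool_pos'],q['tcp_rot'],q['time'])
i=cv2.imread(f'pics/{f}.png')[40:240,220:480];cv2.imwrite(f'pics/{f}c.png',cv2.resize(i,None,fx=3,fy=3,interpolation=cv2.INTER_CUBIC))
E
python3 m.py w8
```

```text
time: 10.3
tool_pos: [587.3, 48.9, 206.4]
tcp_rot: [-179.1, -0.1, 107.5]
ft_force: [0.1, 0.6, -1.6]
finger_gap: 36.0
green (array([350.07540984, 142.32677596]), array([340, 117,  21,  52, 915], dtype=int32)) red (array([367.14893617, 102.14893617]), array([366,  91,   5,  20,  47], dtype=int32))
0 tool-frame green [ 66.1   9.6 -30.1] red [ 78.3  14.7 -30.2] diff y 5.05
6 tool-frame green [ 66.1   9.1 -36.1] red [ 77.6  13.9 -36.1] diff y 4.78
12 tool-frame green [ 66.    8.6 -42.1] red [ 76.9  13.1 -42.1] diff y 4.5
36.10314821638784 [-0.27454876 -0.22897694 -1.2979116 ] [587.33561423  48.92468283 206.36581943] [-1.79127564e+02 -5.06810573e-02  1.07464664e+02] 10.35
```

View pics/w8c.png

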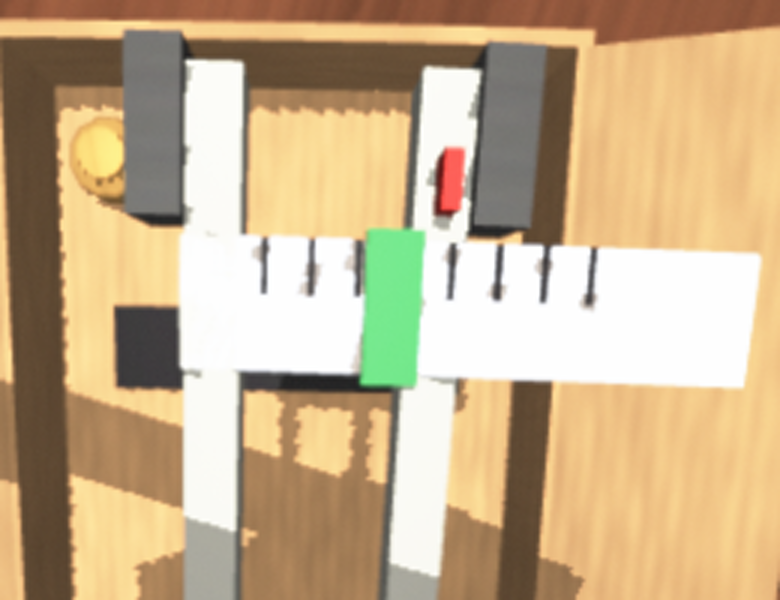

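The rider line runs through about x=398 at the pointer's row and the pointer is at about 452 in the crop, 9.2 px/mm. That leaves about 5.8 mm, so I'll close 3.3 mm more.

```bash
python3 -m jog '[[0,0,0,0,0.41],[0,0,0,0,0.4],[0,0,0,0,0.39],[0,0,0,0,0.383],[0,0,0,0,0.383],[0,0,0,0,0.383],[0,0,0,0,0.383],[0,0,0,0,0.383]]' 30
python3 m.py w9
```

```text
time: 11.15
tool_pos: [587.3, 48.9, 206.4]
tcp_rot: [-179.1, -0.1, 107.5]
ft_force: [-0.3, -0.2, -1.5]
finger_gap: 32.8
green (array([357.04198895, 142.71712707]), array([347, 117,  22,  53, 905], dtype=int32)) red (array([357.29411765, 102.85294118]), array([356,  93,   6,  18,  34], dtype=int32))
0 tool-frame green [ 66.   11.8 -30.1] red [ 78.   11.6 -30.1] diff y -0.24
6 tool-frame green [ 65.9  11.2 -36.1] red [ 77.3  11.  -36.1] diff y -0.22
12 tool-frame green [ 65.9  10.5 -42.1] red [ 76.7  10.3 -42.1] diff y -0.21
33.11851265280126 [-0.14174955 -1.03792876 -0.35625056] [587.32804151  48.96076804 206.39381541] [-1.79129395e+02 -5.33597210e-02  1.07467117e+02] 11.2
```

View pics/w9c.png

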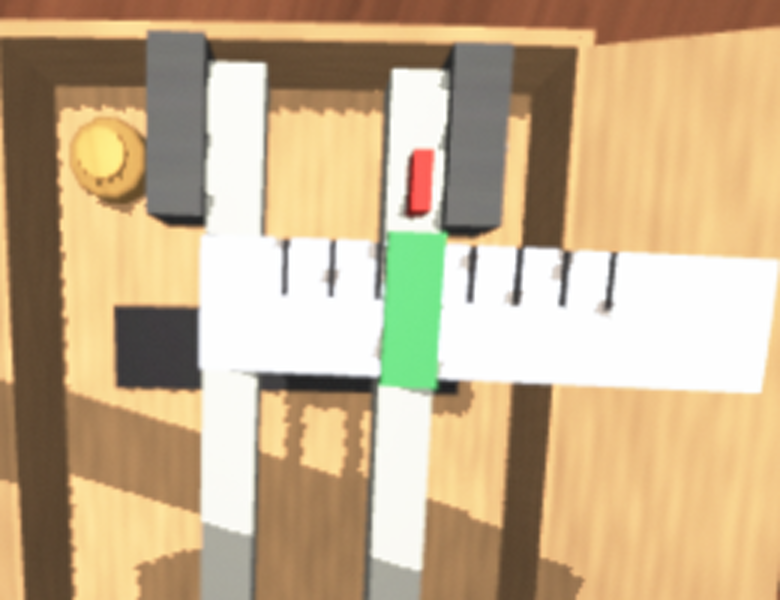

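```bash
python3 -m jog '[[0,0,0,0,0.383],[0,0,0,0,0.383],[0,0,0,0,0.383],[0,0,0,0,0.383],[0,0,0,0,0.383],[0,0,0,0,0.383],[0,0,0,0,0.383],[0,0,0,0,0.383],[0,0,0,0,0.383],[0,0,0,0,0.383]]'
python3 m.py w10
python3 - <<'E'
from h import *
S=snap('scene','scene10.png');D=snap('side','side10.png')
a=S['pixels'][:,:,::-1][100:380,230:510];b=D['pixels'][:,:,::-1][80:360,230:510]
cv2.imwrite('pics/c10.png',cv2.resize(np.hstack([a,b]),None,fx=1.4,fy=1.4))
a=S['pixels'][:,:,::-1][190:270,290:430];b=D['pixels'][:,:,::-1][130:210,290:430]
cv2.imwrite('pics/c11.png',cv2.resize(np.vstack([a,b]),None,fx=3.7,fy=3.7,interpolation=cv2.INTER_CUBIC))
E
```

```text
time: 12.2
tool_pos: [587.3, 48.9, 206.4]
tcp_rot: [-179.1, -0.1, 107.5]
ft_force: [0.5, -0.2, -1.8]
finger_gap: 33.0
green (array([357.02547065, 142.73311185]), array([347, 117,  22,  53, 903], dtype=int32)) red (array([357.26666667, 103.6       ]), array([356,  93,   6,  18,  30], dtype=int32))
0 tool-frame green [ 66.   11.9 -30.1] red [ 77.8  11.6 -30.1] diff y -0.23
6 tool-frame green [ 65.9  11.2 -36.1] red [ 77.1  11.  -36.1] diff y -0.22
12 tool-frame green [ 65.9  10.6 -42.1] red [ 76.5  10.4 -42.1] diff y -0.21
32.58982423224573 [ 0.14458335 -0.0170245  -1.08914697] [587.31043299  48.94616256 206.34624606] [-1.79123812e+02 -5.24043739e-02  1.07466804e+02] 12.25
```

View pics/c10.png

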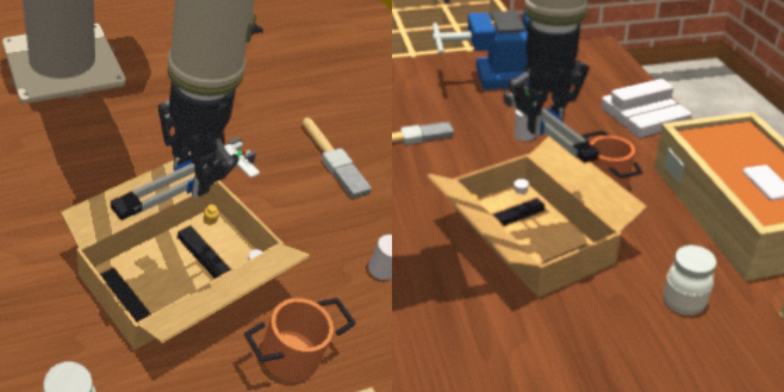

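View pics/c11.png

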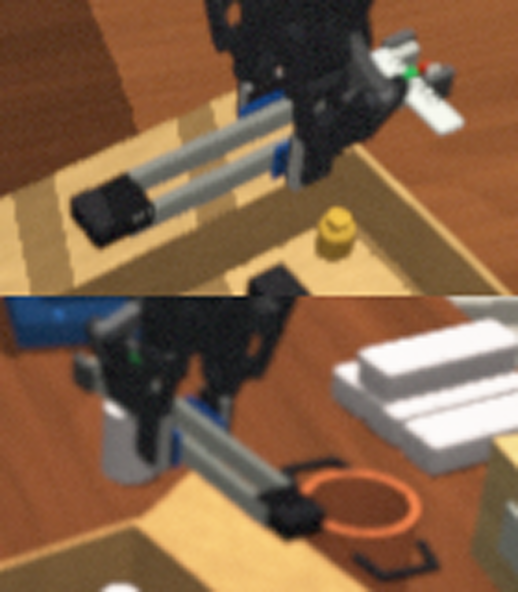

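```bash
python3 - <<'E'
from h import *
Z=np.load('cart.npz');Rm,c=Z['Rm'],Z['c']
S=snap('scene');D=snap('side')
for n,a,b in [('block',(113,208),(292,212)),('green',(411,72),(135,59))]:
    X,e=tri([ray(S,290+a[0]/3.7,190+a[1]/3.7),ray(D,290+b[0]/3.7,130+b[1]/3.7)]);print(n,X.round(1),np.round(e,1))
def flap(s,uv,sign,y):
    o,d=ray(s,*uv);n=np.r_[Rm[:,1],0];p=o+d*((n@np.r_[c+Rm@[0,y],0]-n@o)/(n@d));q=Rm.T@(p[:2]-c)
    return round(np.arctan2(p[2]-64,-sign*q[0]+77),2),round(np.hypot(p[2]-64,-sign*q[0]+77),1)
f=lambda u,v:(230+u/1.4,100+v/1.4); g=lambda u,v:(230+(u-392)/1.4,80+v/1.4)
print('near',flap(S,f(63,212),-1,-130),flap(D,g(430,176),-1,130))
print('far',flap(S,f(308,256),1,130),flap(D,g(643,205),1,-130))
print('far',flap(S,f(155,338),1,-130),flap(D,g(547,139),1,130))
E
```

```text
block [617.3 -47.9 227.6] [0.3 0.3]
green [580.7 119.3 238.7] [0.4 0.4]
near (np.float64(2.42), np.float64(59.2)) (np.float64(2.67), np.float64(54.9))
far (np.float64(2.68), np.float64(59.1)) (np.float64(2.45), np.float64(58.2))
far (np.float64(2.67), np.float64(46.7)) (np.float64(2.66), np.float64(47.7))
```

```bash
python3 -c "
from bench import r
print(r.hand_in())"
```

```text
the job is handed in; nothing more can be done
None
```

I folded both flaps back, lifted the smaller tweezers out of the carton by their blue grips, and squeezed them until the red pointer stood at the green rider. The job was handed in at about 12 s, still holding them over the box.

- **Pointer:** it was about 0.2–0.3 mm from the rider's centre line, against the 3 mm allowed. My two ways of reading it gave opposite signs (−0.2 mm from the colour masks, about +0.3 mm by eye). Two readings a second apart agreed, with the fingers at 33 mm.
- **Height and level:** I put the underside of the tweezers at about z 215 mm, some 15 cm above the walls. I judged them level to about 1°; the tool itself stands 0.9° off vertical and could not be corrected. The level figure is partly inferred: the block and rider measured 11 mm apart in height, most of it because the rider sits higher by design.
- **Flaps:** both were still open at the last look. Single corner readings scattered from 2.42 to 2.68 rad, with averages near 2.6. The near flap is somewhat less certain, because I pushed it with only about 8 N.
- **Bystanders:** the last pictures show the sample, weight, crucible, jar, brush and billet undisturbed. The screwdriver was outside those crops, but the arm never went near it.
- **Force:** pushing the far flap onto its stop reached about 56 N at the wrist, under the 120 N limit. The fingertips did the pushing, as far as I could see. If the gripper's body had taken part of that load, it could have passed the 40 N limit.

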